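# Lower the bench lift to the roller track with its release valve

### The job

The loaded bench lift stands too high for the roller track: crack its release valve open by pushing the red post of the lever anticlockwise with the fingertips (a clamping grip would overload it), so that the deck sinks slowly, no faster than about 3 cm a second, and stop it level with the tops of the rollers, to within half a centimetre. Then shut the valve and snug it onto its seat by leaning on the post with about 10 N for half a second, never more than 25 N, and let go. Use only the lever: leave the deck, the tote and the other things on the bench alone.

Things in the scene. Friction and masses are not known exactly. Their poses are not given: they have to be found in the camera images.
- lever_post (a point): a point on the axis of the upright red grip post at the free end of the release valve's lever: a cylinder 18 mm across, 62 mm tall, its top 26 mm above this point, its foot 36 mm below. It swings at 100 mm from the valve's axis on a level steel bar 10 mm thick, 32 mm below this point. Beneath the post is a gap of 90 to 100 mm down to the base plate or bench.
- valve_axis (a point): point on the vertical axis of the release valve, at the height of the lever's bar, above a blue block 100x100x70 mm on the base plate, its hub rising 112 mm above the bench. Its y axis is the direction of the unloaded lever when the valve is shut; its z axis is up.
- valve (a joint): angle of the valve spindle, rad: 0 = fully shut on its seat, grows to 1.2 as the lever turns anticlockwise seen from above (opens). It stays where it is left; 2 to 6 N at the post turns it. The ram sinks only past a cracking angle between 0.2 and 0.65 (smaller for a heavier load, which is unknown), faster by about 14 mm/s for each 0.1 rad more, and stops again when turned back.
- deck_edge (a point): middle of the deck's edge that faces the roller track, at the deck's top face. The deck is a grey plate 190x190x10 mm on the ram with a yellow stripe along this edge; it carries a blue tote 150x130x75 mm full of parts, which moves with it.
- track_edge (a point): middle of the roller track's end that faces the deck, at the height of the tops of its steel rollers (between yellow side rails 240 mm long). The deck must come level with this height. The track is fixed; its height differs from case to case.
- deck: the deck with its tote, carried by the ram as one moving part, origin on the ram's axis 140 mm below the deck's top face (0 to 95 mm above the bench). It can only sink, never be raised again.
- lever: the lever with its red post; origin on the valve's axis, 50 mm below the height of lever_post; its y axis runs along the bar to the post. The bar is springy: the post gives about 8 mm against the spindle for a push of 10 N and springs back when let go.
- yellow_bin: loose yellow picking bin, 150x100x75 mm, origin under its centre
- teal_bin: loose teal picking bin, 150x100x75 mm, origin under its centre
- oil_can: loose white bottle with red cap, 56 mm across, 120 mm tall, origin under its centre
- spanner: loose steel spanner lying on the bench
- tape_roll: loose cardboard ring 90 mm across, 25 mm tall, lying flat
- carton: loose small cardboard box 90x70x60 mm
- bush: loose brass bush, 32 mm across, 30 mm tall, standing on the lift's base plate between the deck and the valve block

How it is judged:
On the way, in this order (a step that is already met when the one before it is completed fails the run):
1. the valve has been cracked open and the deck has begun to sink (8 mm or more) (value of joint valve above 0.12 rad and distance of deck_edge from where it was at the start of the episode above 0.008 m), for 0.1 s.
2. with the deck level with the rollers within 7 mm, the valve is shut (below 0.04 rad) and snugged: the fingers lean on the lever with over 6 N for 0.2 s (z of deck_edge in the frame of track_edge between -0.007 and 0.007 m and value of joint valve below 0.04 rad and contact force between the fingers and lever above 6 N), for 0.2 s.
At the end, for the whole second after the job is handed in: The deck's top is level with the tops of the rollers within 7 mm and at rest, the valve is shut (below 0.04 rad), and the lever is let go (z of deck_edge in the frame of track_edge between -0.007 and 0.007 m and value of joint valve below 0.04 rad and linear speed of deck below 0.001 m/s); the robot touches nothing.
It fails at once if the ram sinks faster than 40 mm/s (linear speed of deck above 0.04 m/s).
It fails at once if the robot loads the lever with more than 25 N (contact force between any of the fingers, the arm and lever above 25 N).
It fails at once if the robot touches the deck, tote or ram with more than 1 N (contact force between any of the fingers, the arm and deck above 1 N).
It fails at once if another thing on the bench is moved by more than 25 mm (distance of any of yellow_bin, teal_bin, oil_can, spanner, tape_roll, carton, bush from where it was at the start of the episode above 0.025 m).
It also fails if it takes over 61 s, if anything falls off the work surface, if the arm or the gripper's body presses on something with over 40 N, if the wrist force passes 120 N, or if a joint passes its speed limit or range.

### The arm

A 6-joint arm with a two-finger parallel gripper is mounted at the origin on the work surface. World frame = base frame: x ahead of the robot, y to its left, z up, the work surface at z = 0. Lengths are in m, angles in rad, forces in N, time in s.
With the tool pointing down it reaches from about 0.225 to 0.875 m from the base axis. Payload 3.4 kg.
Tool frame: the origin (TCP) lies on the centre line of the jaws, within the pads' length; the fingertips stand 17 mm ahead of it and the grasp point (between the pads) lies 2 mm behind it; z points along the fingers, y is the line along which they close (so a half turn about z gives the same grasp; the last joint's range is limited). The gripper opens to 85 mm and grips with 20 to 120 N. Pads are 22 mm wide; open, the fingers measure 114 mm over their backs; the gripper's body (76 mm by 85 mm) begins 54 mm behind the grasp point. The pads swing forward as they close: fully open they stand 13 mm farther back than shut.
Start: joints at [1.043, 0.276, 1.505, -0, 1.361, -0.121], TCP at [0.228, 0.528, 0.248] pointing down, gripper open.
Joint ranges: [-2.89, 2.89], [-0.75, 2.08], [0.22, 2.7], [-1.18, 4.32], [0.11, 2.71], [-2.7, 2.7]. Speed limits (rad/s): [2.57, 2.57, 3.14, 3.14, 3.14, 3.14].

### API

Orientations are given as [roll, pitch, yaw] about the fixed x, y, z axes, in that order (R = Rz(yaw) Ry(pitch) Rx(roll)).
In Python, from rig import r, viewer, hand_in gives the robot as it stands.
- The arm moves only by the tool jog_arm, never from a script. Its argument "series" is a list that holds one entry, the list of rows, each a list of 7 numbers: the turn, a rotation vector about the world's x, y, z in rad, then the shift along the world's x, y, z in cm, then the closure, from 0 (fully open) to 1 (shut). In form: [[[wx, wy, wz, dx, dy, dz, jaw], ...]]. A call has 1 to 10 rows; each row shifts and turns the commanded pose from where the row before left it; what a row does not reach is not made up. A row lasts 1/10 s, in which the tool goes at most 50 mm and 8.59 degrees, less where a joint would pass 70% of its speed; a pose out of reach is approached as far as the arm can. A call is refused whole if a number of a shift passes 5 or a number of a turn 0.15, either way. A call with a gripper value outside its range is refused whole. The fingers move at their own pace and stop on an object; "force" is the grip in N (left out, the last holds). Time passes only in rows, so rows that do not move let the fingers close. It gives the time, the measured TCP pose, the force, the opening and the grip force at its end, in the units of the state.
- r.read_state(): the state, without advancing time (a new reading comes with each control period).
- viewer.get_image(name): name is "scene" or "side" or "wrist"; returns (picture, depth): 480x640x3 uint8, red, green, blue; 480x640 float32, m along the optical axis (not along the pixel's ray), 0 where there is no reading.
- viewer.camera_params(name): a dict with "fov_y" (degrees; the focal length in pixels is half the picture's height over the tangent of half this angle, whatever the lens; pixels are square), "cx", "cy" (the principal point, pixels), "distortion" ([k1, k2, p1, p2, k3] as OpenCV has them; the pictures are not rectified), "position" and "orientation" of the camera in the world; the wrist camera has in their place "T_tool_cam" (4x4, takes a point from camera to tool coordinates, whose origin is the TCP and whose axes are the flange's). Camera axes: x right, y up, looking along -z (the intrinsics and any distortion apply to the point x, -y, -z); pixel columns grow to the right and rows downward; lengths in m; the calibration is good to about 2 mm. A picture is of the moment at which its call begins: read the wrist's pose just before it. camera_params takes no time and is no camera call.
- hand_in(): hands the job in; it is judged then, once.
The state is a dict: "t": time; "joint_pos": joint angles; "joint_vel": joint speeds; "joint_efforts": joint torques, N m; "tcp_pos": TCP position; "orientation": TCP orientation; "force": force on the tool from outside, world axes, zero at the start; "moment": the same for the moment, N m; "grip_width": finger opening in m; "gripper_force": force on a finger pad.
Only numpy, scipy, OpenCV 4.12 (cv2) and the standard library are available. Lean on these libraries where they do the work, as an engineer would, in place of code of your own. Each camera call takes 0.05 s, during which the arm holds its last target. There are 200 camera calls.

## Working session

There is one attempt and no reset: what is moved stays moved. The work goes in short steps, Python scripts to look and compute and a tool call to move; the robot and the scene stay as the last step left them, time stands still between calls to the robot, and variables do not carry over. Pictures are saved under pics/ and viewed, at most 10 in all, crops included, and the job is handed in when it is done.

Besides the shell and the picture viewer there is one more tool, called after ">>>" by a JSON object that holds its "method" and its "body". jog_arm: Moves the arm, as the interface text tells. Its arguments: {"type":"object","properties":{"series":{"type":"array"},"force":{"type":"number"}},"required":["series"]}

```bash
mkdir -p pics; ls; cat > h.py <<'E'
import numpy as np, cv2
from rig import r, viewer, hand_in
from scipy.spatial.transform import Rotation as Ro
def cam(n):
    p=viewer.camera_params(n); f=240/np.tan(np.radians(p['fov_y'])/2)
    K=np.array([[f,0,p['cx']],[0,f,p['cy']],[0,0,1]]); return p,K,np.array(p['distortion'],float)
E
python3 - <<'E'
from h import *
for n in('scene','side','wrist'):
    im,d=viewer.get_image(n); cv2.imwrite(f'pics/{n}0.png',im[...,::-1]); np.savez(f'pics/{n}0.npz',im=im,d=d)
    print(n,viewer.camera_params(n))
print(r.read_state())
E
```

```text
pics
scene {'fov_y': 48.595643633363466, 'cx': 323.91308655523954, 'cy': 235.40286817671105, 'distortion': array([-0.09620643,  0.        ,  0.        ,  0.        ,  0.        ]), 'position': array([1.30683899, 0.55974953, 0.82303085]), 'orientation': array([0.94330004, 0.0046841 , 2.07292357])}
side {'fov_y': 57.718562667405045, 'cx': 321.3450095072556, 'cy': 239.31742738794333, 'distortion': array([-0.00462508,  0.        ,  0.        ,  0.        ,  0.        ]), 'position': array([-0.21245154, -0.70157311,  0.75057336]), 'orientation': array([ 1.02958732, -0.00926861, -0.71318443])}
wrist {'fov_y': 69.90636008062397, 'cx': 320.5859948786723, 'cy': 239.51794730863773, 'distortion': array([0.01333118, 0.        , 0.        , 0.        , 0.        ]), 'T_tool_cam': array([[ 1.19330180e-04,  9.56665571e-01,  2.91188891e-01,
         7.38211992e-02],
       [ 9.99999870e-01, -2.58569093e-04,  4.39693920e-04,
         2.69016980e-04],
       [ 4.95932483e-04,  2.91188801e-01, -9.56665478e-01,
        -1.25726809e-01],
       [ 0.00000000e+00,  0.00000000e+00,  0.00000000e+00,
         1.00000000e+00]])}
{'t': 0.15, 'joint_pos': array([ 1.04298024e+00,  2.76466107e-01,  1.50582926e+00,  3.35306924e-05,
        1.36072610e+00, -1.21013653e-01]), 'joint_vel': array([ 0.00095786, -0.0022884 , -0.00456812, -0.00108592,  0.00065458,
       -0.00087603]), 'joint_efforts': array([-3.47766118e-04, -4.17145193e+01, -2.46032596e+01, -4.24230957e-04,
        7.65514415e-03, -3.79461369e-06]), 'tcp_pos': array([0.22732676, 0.52775178, 0.24763429]), 'orientation': array([-3.14017824e+00, -2.05028630e-04,  2.73478306e+00]), 'force': array([ 0.53982697, -0.14082191,  0.02135788]), 'moment': array([-0.01591953,  0.00143645, -0.01764317]), 'gripper_force': 0.0, 'grip_width': 0.08538746645715012}
```

View pics/scene0.png

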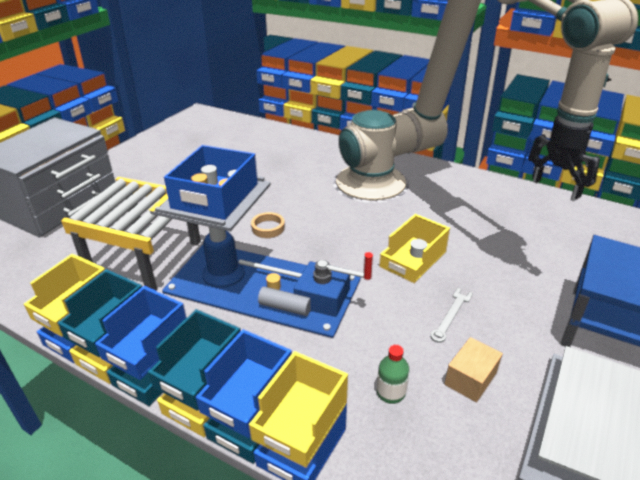

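View pics/side0.png

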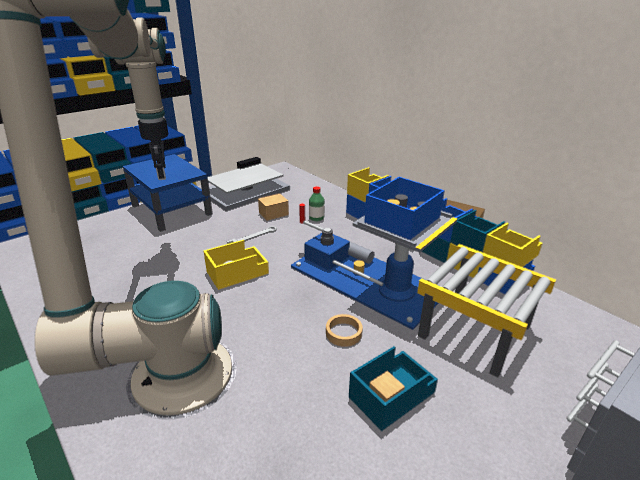

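The scene view shows the red post at (368,266), the hub at (322,268) and the deck with its tote at (212,195), with the track to its left. The side view shows the post at (302,213), the hub at (327,235), the deck's stripe at (437,235) and the rollers around (485,285).

```bash
cat >> h.py <<'E'
def world(n,d,im=None):
    p,K,D=cam(n); v,u=np.mgrid[0:480,0:640]
    q=cv2.undistortPoints(np.stack([u,v],-1).reshape(-1,1,2).astype(float),K,D).reshape(480,640,2)
    pc=np.stack([q[...,0]*d,-q[...,1]*d,-d],-1)
    return pc@Ro.from_euler('xyz',p['orientation']).as_matrix().T+p['position']
def blobs(mask,W,mn=15):
    n,l,s,c=cv2.connectedComponentsWithStats(mask.astype(np.uint8))
    for i in range(1,n):
        if s[i,4]>=mn:
            P=W[l==i]; print(s[i],'med',np.median(P,0).round(3),'lo',np.percentile(P,3,0).round(3),'hi',np.percentile(P,97,0).round(3))
E
python3 - <<'E'
from h import *
for n in('scene','side'):
    z=np.load(f'pics/{n}0.npz'); im,d=z['im'],z['d']; W=world(n,d); hsv=cv2.cvtColor(im,cv2.COLOR_RGB2HSV)
    on=(W[...,0]>0)&(W[...,0]<1)&(W[...,2]>-.02)&(W[...,2]<.4)&(d>0)
    H,S,V=hsv[...,0],hsv[...,1],hsv[...,2]
    print(n,'red');blobs(on&((H<6)|(H>174))&(S>150)&(V>80),W)
    print('yellow');blobs(on&(H>20)&(H<32)&(S>150)&(V>90)&(W[...,2]>.05),W,30)
    print('grey rollers/deck');blobs(on&(S<50)&(W[...,2]>.06)&(W[...,1]<.3),W,40)
    bench=W[on&(S<40)&(abs(W[...,2])<.02)]; print('bench z',np.median(bench[:,2]))
E
```

```text
scene red
[365 253   7  26 148] med [0.529 0.231 0.139] lo [0.52  0.224 0.107] hi [0.533 0.235 0.162]
[389 345  14  16 171] med [0.702 0.365 0.119] lo [0.688 0.355 0.107] hi [0.709 0.375 0.122]
yellow
[  0  14  30  27 403] med [ 0.073 -1.536  0.331] lo [ 0.003 -1.59   0.288] hi [ 0.112 -1.524  0.358]
[390 215  59  45 660] med [0.251 0.267 0.064] lo [0.217 0.203 0.051] hi [0.342 0.312 0.075]
[ 62 218  91  36 974] med [ 0.717 -0.316  0.144] lo [ 0.698 -0.436  0.125] hi [ 0.735 -0.21   0.158]
[  25  256   79   79 2114] med [ 0.864 -0.318  0.119] lo [ 0.812 -0.322  0.085] hi [ 0.943 -0.226  0.153]
[ 254  355   89   73 2292] med [0.818 0.232 0.121] lo [0.812 0.23  0.085] hi [0.918 0.307 0.153]
[ 250  375   97   91 1556] med [0.901 0.324 0.111] lo [0.817 0.233 0.082] hi [0.944 0.325 0.151]
grey rollers/deck
[ 11  21  16  10 105] med [ 0.035 -1.531  0.326] lo [ 0.004 -1.539  0.312] hi [ 0.066 -1.52   0.339]
[   0  118  114  102 8213] med [ 0.578 -0.662  0.169] lo [ 0.423 -0.844  0.066] hi [ 0.691 -0.613  0.202]
[ 345  121   51   53 1715] med [0.056 0.032 0.151] lo [ 0.006 -0.033  0.07 ] hi 
[... 2890 characters left out ...]
8] lo [ 0.53  -0.384  0.149] hi [ 0.703 -0.344  0.162]
[495 271  38  43 559] med [ 0.614 -0.405  0.158] lo [ 0.537 -0.423  0.15 ] hi [ 0.71  -0.382  0.161]
[513 277  37  45 617] med [ 0.624 -0.443  0.158] lo [ 0.542 -0.462  0.124] hi [ 0.72  -0.421  0.161]
[ 181  293   41   77 1537] med [ 0.027 -0.065  0.165] lo [ 0.002 -0.087  0.075] hi [ 0.069 -0.03   0.202]
[421 294  13  27 246] med [ 0.492 -0.273  0.094] lo [ 0.488 -0.28   0.062] hi [ 0.508 -0.262  0.128]
[495 329  18  30 303] med [ 0.52  -0.449  0.095] lo [ 0.517 -0.458  0.062] hi [ 0.534 -0.439  0.129]
[ 574  341   66  139 5958] med [ 0.412 -0.673  0.156] lo [ 0.409 -0.722  0.069] hi [ 0.596 -0.612  0.201]
bench z -9.51633962589793e-05
```

```bash
python3 - <<'E'
from h import *
for n in('scene','side'):
    z=np.load(f'pics/{n}0.npz'); im,d=z['im'],z['d']; W=world(n,d); hsv=cv2.cvtColor(im,cv2.COLOR_RGB2HSV)
    H,S,V=hsv[...,0],hsv[...,1],hsv[...,2]; x,y,zz=W[...,0],W[...,1],W[...,2]
    m=(abs(x-.54)<.06)&(abs(y-.13)<.06)&(zz>.085)
    for lo,hi in((.085,.1),(.1,.106),(.106,.111),(.111,.12)):
        P=W[m&(zz>lo)&(zz<hi)]
        if len(P): print(n,lo,len(P),P.mean(0).round(4),P.min(0).round(3),P.max(0).round(3))
    m=(abs(x-.54)<.04)&(y>.16)&(y<.205)&(zz>.08)&(zz<.12); P=W[m]
    print('bar',len(P),[ (P[abs(P[:,1]-c)<.006].mean(0)).round(4) for c in(.17,.185,.2)])
    m=(x>.5)&(x<.7)&(y<-.23)&(y>-.46)&(zz>.13)&(zz<.17)&(S<60)
    q=np.histogram(zz[m],np.arange(.145,.168,.001)); print('roll',q[0])
    m=(x>.45)&(x<.75)&(y<0)&(y>-.225)&(zz>.2)&(zz<.26)&((S<60)|((H>20)&(H<32)))
    q=np.histogram(zz[m],np.arange(.222,.245,.001)); print('deck',q[0])
    print('stripe',np.median(W[m&(S>150)],0), 'grey z',np.median(zz[m&(S<60)]))
E
```

```text
scene 0.085 98 [0.5491 0.1329 0.0899] [0.526 0.11  0.085] [0.562 0.149 0.1  ]
scene 0.1 76 [0.5401 0.1546 0.1036] [0.525 0.114 0.1  ] [0.556 0.189 0.106]
scene 0.106 135 [0.5395 0.145  0.1082] [0.522 0.113 0.106] [0.557 0.19  0.111]
scene 0.111 34 [0.5402 0.1295 0.1122] [0.528 0.12  0.111] [0.553 0.142 0.115]
bar 103 [array([0.5347, 0.1694, 0.1061]), array([0.5316, 0.1849, 0.106 ]), array([0.5299, 0.1998, 0.106 ])]
roll [ 52  68  75  82  98  92  96 127 133 140 132 178 228 252 300 249 174  54
  24   5   0   0   0]
deck [ 27  39  43  53  56  52  74 135 256 252 159  64  38  28  41  56  74  74
  47   9   3   7]
stripe [ 0.63750054 -0.20113924  0.23251866] grey z 0.23125096532438344
side 0.085 60 [0.531  0.1234 0.09  ] [0.517 0.109 0.085] [0.554 0.187 0.1  ]
side 0.1 39 [0.5297 0.1376 0.1032] [0.521 0.113 0.1  ] [0.547 0.184 0.106]
side 0.106 57 [0.5307 0.1465 0.1084] [0.521 0.115 0.106] [0.55  0.189 0.111]
side 0.111 21 [0.5371 0.1308 0.1128] [0.526 0.119 0.111] [0.547 0.175 0.115]
bar 42 [array([0.5293, 0.17  , 0.1062]), array([0.5252, 0.1853, 0.1073]), array([0.5238, 0.1998, 0.1066])]
roll [  6  13  27  26  43  64  71  77 120 130 158 260 337 433 548 427 146  33
   4   0   0   0   0]
deck [ 20  24  22  36  30  33  36  76 175 253 160  60  34  28  21  35  52  80
  27   4   0   0]
stripe [ 0.58079622 -0.20675212  0.23197339] grey z 0.23139610407140054
```

>>> {"method": "jog_arm", "body": {"series": [[[0,0,-0.1,2.95,-3.0,0,0.5],[0,0,-0.1,2.95,-3.0,0,0.5],[0,0,-0.1,2.95,-3.0,0,0.5],[0,0,-0.1,2.95,-3.0,0,0.5],[0,0,-0.1,2.95,-3.0,0,0.5],[0,0,-0.1,2.95,-3.0,0,0.5],[0,0,-0.1,2.95,-3.0,0,0.5],[0,0,-0.1,2.95,-3.0,0,0.5],[0,0,-0.1,2.95,-3.0,0,0.5],[0,0,-0.09,2.95,-3.0,0,0.5]]]}}

```text
t: 1.15
tcp_pos: [0.5234, 0.2266, 0.2481]
orientation: [-3.141, -0.0, 1.741]
force: [0.4, 1.4, -0.5]
grip_width: 0.0429
gripper_force: 0.0
```

>>> {"method": "jog_arm", "body": {"series": [[[0,0,0,0,0,0,0.5],[0,0,0,0,0,0,0.5]]]}}

```text
t: 1.35
tcp_pos: [0.5227, 0.2274, 0.2477]
orientation: [-3.14, -0.0, 1.743]
force: [-0.6, 0.4, 0.2]
grip_width: 0.0428
gripper_force: 0.0
```

```bash
python3 - <<'E'
from h import *
s=r.read_state(); R=Ro.from_euler('xyz',s['orientation']).as_matrix()
im,d=viewer.get_image('wrist'); cv2.imwrite('pics/w1.png',im[...,::-1])
p,K,D=cam('wrist'); T=np.array(p['T_tool_cam'])
v,u=np.mgrid[0:480,0:640]; q=cv2.undistortPoints(np.stack([u,v],-1).reshape(-1,1,2).astype(float),K,D).reshape(480,640,2)
pc=np.stack([q[...,0]*d,-q[...,1]*d,-d],-1); W=(pc@T[:3,:3].T+T[:3,3])@R.T+s['tcp_pos']
hsv=cv2.cvtColor(im,cv2.COLOR_RGB2HSV);H,S,V=hsv[...,0],hsv[...,1],hsv[...,2]
m=((H<6)|(H>174))&(S>150)&(V>80)&(d>0); blobs(m,W,40)
t=m&(W[...,2]>.158); print('top',t.sum(),W[t].mean(0),W[t].min(0),W[t].max(0))
print(s['t'],s['tcp_pos'],s['orientation'],s['grip_width'],s['force'])
E
```

```text
[ 587   67   41   40 1256] med [0.694 0.364 0.12 ] lo [0.684 0.353 0.118] hi [0.706 0.374 0.121]
[306 235  27  30 554] med [0.522 0.229 0.162] lo [0.515 0.221 0.154] hi [0.529 0.236 0.163]
top 523 [0.52188975 0.228598   0.16192016] [0.51355692 0.21997784 0.15802255] [0.53030721 0.23649656 0.16450619]
1.35 [0.52269883 0.22738603 0.24772337] [-3.14013231e+00 -4.10956226e-04  1.74313415e+00] 0.04284852070196559 [-0.5567083   0.35277584  0.24969599]
```

View pics/w1.png

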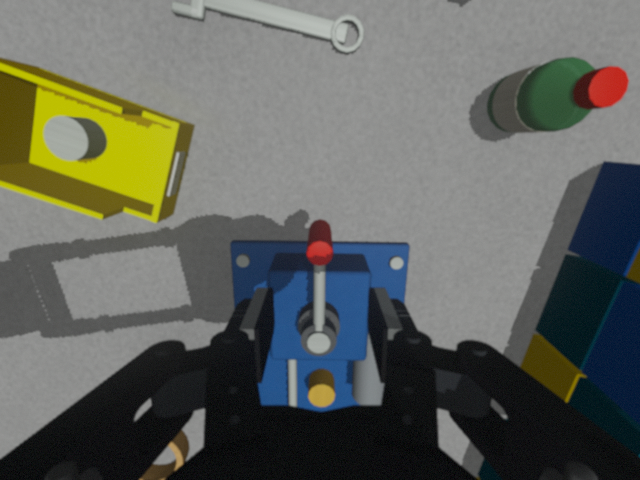

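The wrist view shows the post's top at (319,250), with the bar running straight down the image to the hub at (318,340). The post lies between the jaws, so I descend to straddle it.

>>> {"method": "jog_arm", "body": {"series": [[[0,0,0,0,0.1,-2.5,0.5],[0,0,0,0,0,-2.5,0.5],[0,0,0,0,0,-2.5,0.5],[0,0,0,0,0,-2.0,0.5],[0,0,0,0,0,-1.5,0.5],[0,0,0,0,0,0,0.5]]]}}

```text
t: 2.0
tcp_pos: [0.5196, 0.2299, 0.1362]
orientation: [-3.136, 0.0, 1.747]
force: [0.4, 0.3, -0.1]
grip_width: 0.0427
gripper_force: 0.0
```

```bash
cat >> h.py <<'E'
HUB=np.array([.5385,.130]); A0=None
def deck(n='side',show=True):
    s=r.read_state(); im,d=viewer.get_image(n); W=world(n,d); hsv=cv2.cvtColor(im,cv2.COLOR_RGB2HSV)
    H,S,V=hsv[...,0],hsv[...,1],hsv[...,2]; x,y,z=W[...,0],W[...,1],W[...,2]
    st=(H>20)&(H<32)&(S>130)&(x>.52)&(x<.67)&(y<-.18)&(y>-.225)&(z>.13)&(z<.245)
    red=((H<6)|(H>174))&(S>150)&(V>80)&(d>0)&(abs(x-.5)<.09)&(abs(y-.2)<.09)&(z>.1)
    P=W[red]; pc=np.median(P,0)[:2] if len(P)>5 else np.full(2,np.nan)
    c=viewer.camera_params(n)['position'][:2]; u=(pc-c)/np.linalg.norm(pc-c); pc=pc+.0075*u
    v=pc-HUB; ang=np.arctan2(-v[0],v[1])
    zs=z[st]; print(n,'t %.2f'%s['t'],'stripe n',st.sum(),'z med %.4f p90 %.4f'%((np.median(zs),np.percentile(zs,90)) if len(zs) else (0,0)),'post',len(P),pc.round(4),'lever ang %.3f'%ang,'tcp',s['tcp_pos'].round(4),'F',s['force'].round(1))
    return im
E
python3 - <<'E'
from h import *
deck();deck('scene')
E
```

```text
side t 2.00 stripe n 172 z med 0.2321 p90 0.2335 post 87 [0.5215 0.2292] lever ang 0.169 tcp [0.5196 0.2299 0.1362] F [ 0.4  0.3 -0.1]
scene t 2.05 stripe n 49 z med 0.2320 p90 0.2336 post 0 [nan nan] lever ang nan tcp [0.5208 0.2301 0.1377] F [-0.8 -0.8  0.4]
```

>>> {"method": "jog_arm", "body": {"series": [[[0,0,0.04,-0.49,-0.1,0,0.5],[0,0,0.04,-0.48,-0.12,0,0.5],[0,0,0.04,-0.48,-0.14,0,0.5],[0,0,0.04,-0.47,-0.17,0,0.5],[0,0,0.04,-0.46,-0.19,0,0.5],[0,0,0.04,-0.45,-0.21,0,0.5],[0,0,0.04,-0.44,-0.23,0,0.5],[0,0,0,0,0,0,0.5]]]}}

```text
t: 2.9
tcp_pos: [0.4907, 0.2188, 0.1401]
orientation: [3.137, -0.0, 2.025]
force: [0.9, 2.5, 0.6]
grip_width: 0.0428
gripper_force: 1.0
```

```bash
python3 - <<'E'
from h import *
deck()
E
```

```text
side t 2.90 stripe n 175 z med 0.2321 p90 0.2331 post 92 [0.502 0.224] lever ang 0.370 tcp [0.4907 0.2188 0.1401] F [0.9 2.5 0.6]
```

>>> {"method": "jog_arm", "body": {"series": [[[0,0,0.03,-0.35,-0.2,0,0.5],[0,0,0.03,-0.34,-0.21,0,0.5],[0,0,0,0,0,0,0.5],[0,0,0,0,0,0,0.5],[0,0,0,0,0,0,0.5]]]}}

```text
t: 3.45
tcp_pos: [0.4838, 0.2137, 0.1389]
orientation: [3.14, 0.001, 2.084]
force: [2.2, 2.1, 2.5]
grip_width: 0.0429
gripper_force: 1.3
```

```bash
python3 - <<'E'
from h import *
deck()
E
```

```text
side t 3.45 stripe n 171 z med 0.2296 p90 0.2309 post 69 [0.496  0.2193] lever ang 0.444 tcp [0.4838 0.2137 0.1389] F [2.2 2.1 2.5]
```

>>> {"method": "jog_arm", "body": {"series": [[[0,0,0,0,0,0,0.5],[0,0,0,0,0,0,0.5],[0,0,0,0,0,0,0.5],[0,0,0,0,0,0,0.5],[0,0,0,0,0,0,0.5]]]}}

```text
t: 4.0
tcp_pos: [0.4831, 0.2133, 0.1384]
orientation: [3.141, 0.0, 2.085]
force: [3.0, 1.6, 1.8]
grip_width: 0.0428
gripper_force: 1.4
```

```bash
python3 - <<'E'
from h import *
deck()
E
```

```text
side t 4.00 stripe n 176 z med 0.2255 p90 0.2268 post 71 [0.4955 0.2196] lever ang 0.448 tcp [0.4831 0.2133 0.1384] F [3.  1.6 1.8]
```

>>> {"method": "jog_arm", "body": {"series": [[[0,0,0,0,0,0,0.5],[0,0,0,0,0,0,0.5],[0,0,0,0,0,0,0.5],[0,0,0,0,0,0,0.5],[0,0,0,0,0,0,0.5],[0,0,0,0,0,0,0.5],[0,0,0,0,0,0,0.5],[0,0,0,0,0,0,0.5],[0,0,0,0,0,0,0.5],[0,0,0,0,0,0,0.5]]]}}

```text
t: 5.05
tcp_pos: [0.4829, 0.2133, 0.1383]
orientation: [-3.142, 0.0, 2.085]
force: [2.9, 1.3, 2.2]
grip_width: 0.0429
gripper_force: 1.3
```

>>> {"method": "jog_arm", "body": {"series": [[[0,0,0,0,0,0,0.5],[0,0,0,0,0,0,0.5],[0,0,0,0,0,0,0.5],[0,0,0,0,0,0,0.5],[0,0,0,0,0,0,0.5],[0,0,0,0,0,0,0.5],[0,0,0,0,0,0,0.5],[0,0,0,0,0,0,0.5],[0,0,0,0,0,0,0.5],[0,0,0,0,0,0,0.5]]]}}

```text
t: 6.05
tcp_pos: [0.4829, 0.2133, 0.1383]
orientation: [-3.142, 0.0, 2.085]
force: [3.1, -1.0, 1.4]
grip_width: 0.0426
gripper_force: 1.3
```

>>> {"method": "jog_arm", "body": {"series": [[[0,0,0,0,0,0,0.5],[0,0,0,0,0,0,0.5],[0,0,0,0,0,0,0.5],[0,0,0,0,0,0,0.5],[0,0,0,0,0,0,0.5],[0,0,0,0,0,0,0.5],[0,0,0,0,0,0,0.5],[0,0,0,0,0,0,0.5],[0,0,0,0,0,0,0.5],[0,0,0,0,0,0,0.5]]]}}

```text
t: 7.05
tcp_pos: [0.4829, 0.2134, 0.1383]
orientation: [3.142, 0.0, 2.085]
force: [3.2, -1.0, 1.3]
grip_width: 0.043
gripper_force: 1.3
```

```bash
python3 - <<'E'
from h import *
deck()
E
```

```text
side t 7.05 stripe n 174 z med 0.2010 p90 0.2022 post 71 [0.4951 0.219 ] lever ang 0.454 tcp [0.4829 0.2134 0.1383] F [ 3.2 -1.   1.3]
```

>>> {"method": "jog_arm", "body": {"series": [[[0,0,-0.02,0.42,0.27,0,0.5],[0,0,-0.02,0.44,0.25,0,0.5],[0,0,-0.02,0.47,0.22,0,0.5],[0,0,-0.02,0.49,0.2,0,0.5],[0,0,-0.02,0.5,0.18,0,0.5],[0,0,0,0,0,0,0.5],[0,0,0,0,0,0,0.5],[0,0,0,0,0,0,0.5]]]}}

```text
t: 7.9
tcp_pos: [0.5058, 0.2245, 0.1382]
orientation: [-3.141, -0.0, 1.985]
force: [-0.4, -0.1, 0.1]
grip_width: 0.0425
gripper_force: 0.0
```

```bash
python3 - <<'E'
from h import *
deck()
E
```

```text
side t 7.90 stripe n 177 z med 0.1942 p90 0.1956 post 32 [0.4995 0.22  ] lever ang 0.409 tcp [0.5058 0.2245 0.1382] F [-0.4 -0.1  0.1]
```

>>> {"method": "jog_arm", "body": {"series": [[[0,0,0,0,0,0,0.5],[0,0,0,0,0,0,0.5],[0,0,0,0,0,0,0.5],[0,0,0,0,0,0,0.5],[0,0,0,0,0,0,0.5],[0,0,0,0,0,0,0.5],[0,0,0,0,0,0,0.5],[0,0,0,0,0,0,0.5],[0,0,0,0,0,0,0.5],[0,0,0,0,0,0,0.5]]]}}

```text
t: 8.95
tcp_pos: [0.5061, 0.2246, 0.1383]
orientation: [3.141, 0.0, 1.985]
force: [-0.1, -0.0, -0.3]
grip_width: 0.0428
gripper_force: 0.0
```

>>> {"method": "jog_arm", "body": {"series": [[[0,0,0,0,0,0,0.5],[0,0,0,0,0,0,0.5],[0,0,0,0,0,0,0.5],[0,0,0,0,0,0,0.5],[0,0,0,0,0,0,0.5],[0,0,0,0,0,0,0.5],[0,0,0,0,0,0,0.5],[0,0,0,0,0,0,0.5],[0,0,0,0,0,0,0.5],[0,0,0,0,0,0,0.5]]]}}

```text
t: 9.95
tcp_pos: [0.5061, 0.2246, 0.1383]
orientation: [3.141, 0.0, 1.985]
force: [0.2, 1.1, 0.3]
grip_width: 0.0431
gripper_force: 0.0
```

```bash
python3 - <<'E'
from h import *
im=deck(); cv2.imwrite('pics/side2.png',cv2.resize(im[180:360,340:580,::-1],None,fx=3,fy=3))
E
```

```text
side t 9.95 stripe n 179 z med 0.1778 p90 0.1793 post 33 [0.4999 0.2201] lever ang 0.405 tcp [0.5061 0.2246 0.1383] F [0.2 1.1 0.3]
```

View pics/side2.png

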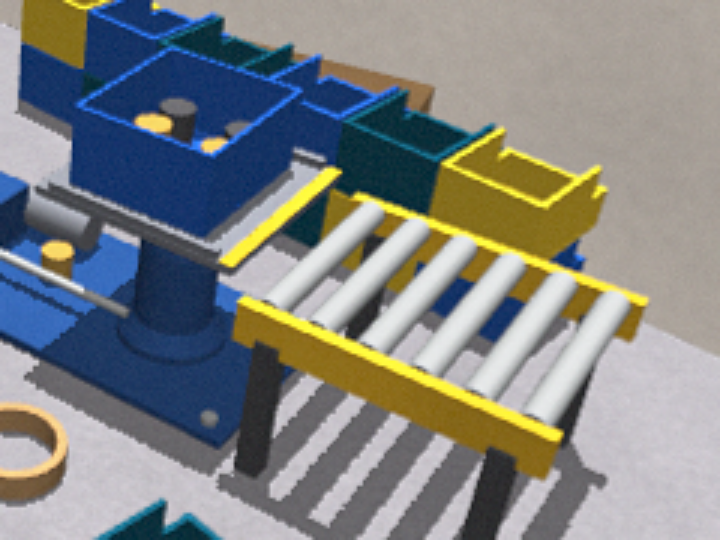

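The crop shows the stripe from (230,262) to (335,172), still above the roller tops. The deck also has low side rails, which explain the second height reading.

>>> {"method": "jog_arm", "body": {"series": [[[0,0,0,0,0,0,0.5],[0,0,0,0,0,0,0.5],[0,0,0,0,0,0,0.5],[0,0,0,0,0,0,0.5],[0,0,0,0,0,0,0.5],[0,0,0,0,0,0,0.5],[0,0,0,0,0,0,0.5],[0,0,0,0,0,0,0.5],[0,0,0,0,0,0,0.5],[0,0,0,0,0,0,0.5]]]}}

```text
t: 11.0
tcp_pos: [0.5061, 0.2246, 0.1383]
orientation: [3.141, 0.0, 1.985]
force: [-0.4, -0.4, -0.7]
grip_width: 0.0424
gripper_force: 0.0
```

>>> {"method": "jog_arm", "body": {"series": [[[0,0,0,0,0,0,0.5],[0,0,0,0,0,0,0.5],[0,0,0,0,0,0,0.5]]]}}

```text
t: 11.3
tcp_pos: [0.5061, 0.2246, 0.1383]
orientation: [3.142, -0.0, 1.985]
force: [0.2, 0.2, -0.2]
grip_width: 0.0425
gripper_force: 0.0
```

```bash
python3 - <<'E'
from h import *
im=deck()
n='side'; z=np.load('pics/side0.npz'); im,d=z['im'],z['d']; W=world(n,d); S=cv2.cvtColor(im,cv2.COLOR_RGB2HSV)[...,1]
# roller crest: max of local-mean z per roller band in y
for yc in (-.263,-.326,-.366,-.405,-.443):
    m=(abs(W[...,1]-yc)<.025)&(W[...,0]>.55)&(W[...,0]<.67)&(S<60)&(W[...,2]>.14)&(W[...,2]<.17)
    y=W[m][:,1]; zz=W[m][:,2]; b=np.arange(yc-.024,yc+.024,.003)
    print(yc,[round(zz[(y>=q)&(y<q+.003)].mean(),4) if ((y>=q)&(y<q+.003)).sum()>8 else 0 for q in b])
E
```

```text
side t 11.30 stripe n 175 z med 0.1670 p90 0.1682 post 33 [0.4991 0.2203] lever ang 0.412 tcp [0.5061 0.2246 0.1383] F [ 0.2  0.2 -0.2]
-0.263 [np.float64(0.158), np.float64(0.1588), np.float64(0.1592), np.float64(0.1596), np.float64(0.1591), 0, 0, 0, np.float64(0.1515), np.float64(0.153), np.float64(0.1553), np.float64(0.1561), np.float64(0.1566), np.float64(0.157), np.float64(0.1575), np.float64(0.1599), np.float64(0.1591)]
-0.326 [0, 0, np.float64(0.1513), np.float64(0.1535), np.float64(0.1543), np.float64(0.1563), np.float64(0.157), np.float64(0.1571), np.float64(0.1578), np.float64(0.1589), np.float64(0.1596), np.float64(0.1584), np.float64(0.159), 0, 0, 0, 0]
-0.366 [np.float64(0.1564), 0, np.float64(0.152), np.float64(0.154), np.float64(0.1555), np.float64(0.1573), np.float64(0.1571), np.float64(0.1578), np.float64(0.1585), np.float64(0.1583), np.float64(0.1592), np.float64(0.1591), np.float64(0.1582), np.float64(0.1579), 0, 0, 0]
-0.405 [0, np.float64(0.1516), np.float64(0.1536), np.float64(0.1545), np.float64(0.1566), np.float64(0.1565), np.float64(0.1576), np.float64(0.158), np.float64(0.1587), np.float64(0.1591), np.float64(0.1591), np.float64(0.1589), np.float64(0.1584), np.float64(0.1564), 0, np.float64(0.152), 0]
-0.443 [0, np.float64(0.1528), np.float64(0.1546), np.float64(0.1555), np.float64(0.1571), np.float64(0.1575), np.float64(0.1576), np.float64(0.1589), np.float64(0.1583), np.float64(0.1587), np.float64(0.1589), np.float64(0.1574), np.float64(0.1564), 0, np.float64(0.1521), np.float64(0.1537), 0]
```

>>> {"method": "jog_arm", "body": {"series": [[[0,0,0,0,0,0,0.5],[0,0,0,0,0,0,0.5],[0,0,0,0,0,0,0.5],[0,0,0,0,0,0,0.5],[0,0,-0.05,0.48,0.15,0,0.5],[0,0,-0.05,0.48,0.13,0,0.5],[0,0,-0.05,0.49,0.1,0,0.5],[0,0,-0.05,0.49,0.08,0,0.5],[0,0,-0.05,0.5,0.05,0,0.5],[0,0,0,0,0,0,0.5]]]}}

```text
t: 12.35
tcp_pos: [0.5294, 0.2293, 0.1381]
orientation: [-3.138, 0.0, 1.735]
force: [-3.5, -1.5, 2.1]
grip_width: 0.0428
gripper_force: 1.8
```

```bash
python3 - <<'E'
from h import *
deck();deck('scene')
E
```

```text
side t 12.35 stripe n 175 z med 0.1615 p90 0.1631 post 37 [0.5179 0.2266] lever ang 0.210 tcp [0.5294 0.2293 0.1381] F [-3.5 -1.5  2.1]
scene t 12.40 stripe n 44 z med 0.1613 p90 0.1627 post 20 [0.5135 0.232 ] lever ang 0.240 tcp [0.5293 0.2293 0.1381] F [-3.  -2.3  3.1]
```

>>> {"method": "jog_arm", "body": {"series": [[[0,0,-0.02,0.2,0.01,0,0.5],[0,0,-0.02,0.2,0.01,0,0.5],[0,0,-0.02,0.2,0.01,0,0.5],[0,0,0,0.1,0,0,0.5],[0,0,0,0,0,0,0.5]]]}}

```text
t: 12.95
tcp_pos: [0.5375, 0.2301, 0.1382]
orientation: [-3.141, -0.0, 1.675]
force: [-4.1, -1.4, 1.1]
grip_width: 0.0428
gripper_force: 2.1
```

```bash
python3 - <<'E'
from h import *
deck()
E
```

```text
side t 12.95 stripe n 177 z med 0.1613 p90 0.1626 post 35 [0.5259 0.2277] lever ang 0.128 tcp [0.5375 0.2301 0.1382] F [-4.1 -1.4  1.1]
```

>>> {"method": "jog_arm", "body": {"series": [[[0,0,0,0.2,0,0,0.5],[0,0,0,0.1,0,0,0.5],[0,0,0,0.1,0,0,0.5],[0,0,0,0,0,0,0.5],[0,0,0,0,0,0,0.5]]]}}

```text
t: 13.5
tcp_pos: [0.5401, 0.2305, 0.1381]
orientation: [-3.139, -0.001, 1.674]
force: [-7.3, 0.2, 1.7]
grip_width: 0.0431
gripper_force: 3.5
```

>>> {"method": "jog_arm", "body": {"series": [[[0,0,0,0.2,0,0,0.5],[0,0,0,0.15,0,0,0.5],[0,0,0,0,0,0,0.5],[0,0,0,0,0,0,0.5],[0,0,0,0,0,0,0.5],[0,0,0,0,0,0,0.5]]]}}

```text
t: 14.1
tcp_pos: [0.5421, 0.2309, 0.138]
orientation: [-3.136, -0.002, 1.674]
force: [-9.4, 0.5, 4.3]
grip_width: 0.0427
gripper_force: 4.7
```

```bash
python3 - <<'E'
from h import *
deck()
E
```

```text
side t 14.10 stripe n 178 z med 0.1615 p90 0.1630 post 37 [0.532  0.2287] lever ang 0.066 tcp [0.5421 0.2309 0.138 ] F [-9.4  0.5  4.3]
```

>>> {"method": "jog_arm", "body": {"series": [[[0,0,0,0.1,0,0,0.5],[0,0,0,0,0,0,0.5],[0,0,0,0,0,0,0.5],[0,0,0,0,0,0,0.5],[0,0,0,0,0,0,0.5],[0,0,0,0,0,0,0.5],[0,0,0,0,0,0,0.5]]]}}

```text
t: 14.85
tcp_pos: [0.5428, 0.231, 0.138]
orientation: [-3.135, -0.002, 1.674]
force: [-10.5, 1.3, 3.7]
grip_width: 0.0429
gripper_force: 5.1
```

>>> {"method": "jog_arm", "body": {"series": [[[0,0,0,-0.2,0,0,0.5],[0,0,0,-0.3,0,0,0.5],[0,0,0,-0.3,0,0,0.5],[0,0,0,-0.3,0,0,0.5],[0,0,0,-0.3,0,0,0.5],[0,0,0,-0.3,0,0,0.5],[0,0,0,-0.3,0,0,0.5],[0,0,0,-0.3,0,0,0.5],[0,0,0,0,0,0,0.5],[0,0,0,0,0,0,0.5]]]}}

```text
t: 15.85
tcp_pos: [0.5232, 0.2301, 0.1384]
orientation: [3.141, -0.0, 1.675]
force: [-0.4, -0.2, 0.3]
grip_width: 0.0428
gripper_force: 0.0
```

```bash
python3 - <<'E'
from h import *
deck();deck('scene')
E
```

```text
side t 15.85 stripe n 177 z med 0.1615 p90 0.1628 post 87 [0.5214 0.2295] lever ang 0.170 tcp [0.5232 0.2301 0.1384] F [-0.4 -0.2  0.3]
scene t 15.90 stripe n 45 z med 0.1612 p90 0.1627 post 0 [nan nan] lever ang nan tcp [0.5233 0.2301 0.1384] F [0.7 0.6 0. ]
```

The lever is back at its shut angle (0.170, the same as at the start) and the deck is level. I raise the gripper clear.

>>> {"method": "jog_arm", "body": {"series": [[[0,0,0,0,0,1.5,0.5],[0,0,0,0,0,2.5,0.5],[0,0,0,0,0,2.5,0.5],[0,0,0,0,0,2.5,0.5],[0,0,0,0,0,2.0,0.5],[0,0,0,0,0,0,0.5],[0,0,0,0,0,0,0.5],[0,0,0,0,0,0,0.5]]]}}

```text
t: 16.75
tcp_pos: [0.5223, 0.2297, 0.2469]
orientation: [-3.139, 0.001, 1.675]
force: [-0.0, -0.3, 0.3]
grip_width: 0.0426
gripper_force: 0.0
```

```bash
python3 - <<'E'
from h import *
deck();im=deck('scene')
hand_in()
E
```

```text
side t 16.75 stripe n 176 z med 0.1615 p90 0.1627 post 76 [0.5205 0.2299] lever ang 0.178 tcp [0.5223 0.2297 0.2469] F [-0.  -0.3  0.3]
scene t 16.80 stripe n 45 z med 0.1615 p90 0.1630 post 163 [0.5221 0.229 ] lever ang 0.164 tcp [0.5222 0.2298 0.2468] F [ 0.   0.6 -0.3]
the job is handed in; nothing more can be done
```

I lowered the deck at about 8 mm/s and stopped it about 1 to 2 mm above the roller tops by camera; I then shut the valve, snugged it at about 10 N, let go of the lever and handed the job in at about 17 s (no verdict returned).

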